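# Isolate the fence feed and feel the cream insulator's spring contact

### The job

Make the fence feed safe and then check the cream insulator's spring contact: first push the small toggle on the grey box all the way over to the white-dot (off) side, then lightly touch the brass cap on top of the cream insulator with the fingertips until it gives a little, and withdraw so that it springs back. Do not shift, tip or lift the cream insulator, leave the toggle off, and do not touch the brown insulator, the bolt, the emitter or the latch.

Things in the scene. Friction and masses are not known exactly. Their poses are not given: they have to be found in the camera images.
- feed_box: grey plastic box fixed to the concrete ledge, 120 x 90 x 50 mm high (x, y, z), four screws on top. Origin: centre of its underside. Its x axis runs from the red dot to the white dot on its top; the toggle's pivot is 52 mm above the origin and the lever swings in the box's x-z plane
- toggle (a joint): bare steel toggle lever on the box, 8 mm thick, 40 mm from pivot to the centre of its 13 mm ball end. 0 rad: leaning 0.5 rad from upright to the red-dot side (-x of the box, on); 1 rad: leaning 0.5 rad to the white-dot side (+x, off), where it meets its stop. It starts near 0, has no spring, needs about 1.5 N at the ball and stays where it is left
- toggle_tip (a point): centre of the toggle's 13 mm ball end, 82 to 92 mm above the ledge; it travels 38 mm in all
- off_dot (a point): the white dot, 14 mm across, on the box's top face, 42 mm from the pivot on the off side
- cream_insulator: loose ceramic post insulator, cream and glossy, bobbin-shaped with two flanges, 60 mm across the foot and 54 mm across the upper flange, 60 mm high, 0.35 kg; on top stands a sprung brass cap. Its origin is the centre of its underside, z up
- cream_cap_top (a point): centre of the flat top of the cream insulator's brass cap, 80 mm above the ledge; the cap is a disc 30 mm across and 8 mm thick on a thin stem
- cream_cap (a joint): how far the cream insulator's cap is pressed straight down, m: 0 at rest, at most 0.010. A return spring starts to give at about 1 N and adds 0.5 N per mm, about 6 N at the bottom; released, it comes back to 0. A touch that presses it 2 mm or more counts
- brown_insulator: loose ceramic post insulator, dark brown and glossy, bobbin-shaped with two flanges, 60 mm across the foot and 54 mm across the upper flange, 60 mm high, 0.35 kg; on top stands a sprung brass cap. Its origin is the centre of its underside, z up. Same shape and same 80 mm high brass cap as the cream one; the two may stand in either place
- axle_bolt: rusted brown hex bolt with a nut, lying loose, 92 mm long and 18 mm thick along its x axis; origin on the ledge below its middle
- drip_emitter: small loose blue plastic drip emitter, a disc 30 mm across and 15 mm high with two thin spigots along x, 60 mm over all; origin at the centre of its underside
- gate_latch: loose galvanised gate latch lying flat: plate 90 x 40 mm with a 100 mm slide rod along x, 20 mm high; origin at the centre of its underside
There are look-alikes about, which are no part of the job. Several things look just like the cream_insulator: the one meant starts farthest to the robot's left.

How it is judged:
By the outcome, as a careful person would: the job done as asked, in the order asked, and still so for the second after the job is handed in, with the robot touching nothing.
It also fails if it takes over 48 s, if anything falls off the work surface, if the arm or the gripper's body presses on something with over 40 N, if the wrist force passes 120 N, or if a joint passes its speed limit or range.

### The arm

A 7-joint arm with a two-finger parallel gripper is mounted at the origin on the work surface. World frame = base frame: x ahead of the robot, y to its left, z up, the work surface at z = 0. Lengths are in m, angles in rad, forces in N, time in s.
With the tool pointing down it reaches from about 0.425 to 0.8 m from the base axis. Payload 8.3 kg.
Tool frame: the origin (TCP) lies midway between the tips of the shut fingers; the grasp point (between the pads) lies 19 mm behind it; z points along the fingers, y is the direction in which the jaws open and shut (so a half turn about z gives the same grasp; the last joint's range is limited). The gripper opens to 85 mm and grips with 20 to 120 N. Pads are 22 mm wide; open, the fingers measure 114 mm over their backs; the gripper's body (76 mm by 85 mm) begins 54 mm behind the grasp point. The pads swing forward as they close: fully open they stand 13 mm farther back than shut.
Start: joints at [-1.307, 0.383, 0.016, 1.37, -0.006, 1.388, -0.046], TCP at [0.201, 0.592, 0.231] pointing down, gripper open.
Joint ranges: [-2.95, 2.95], [-0.25, 2.06], [-1.52, 1.56], [0.18, 2.33], [-1.44, 4.58], [0.02, 2.06], [-3.01, 3.01]. Speed limits (rad/s): [2.39, 2.39, 3.01, 3.01, 3.14, 3.14, 3.14].

### API

Orientations are given as a unit quaternion [x, y, z, w].
In Python, from station import * gives the robot as it stands.
- The arm moves only by the tool jog_arm, never from a script. Its argument "deltas" is a list of rows, each a list of 3 entries, a list of its own where there are three numbers: the shift along the tool's x, y, z normalised to -1 to 1, where 1 is 0.5 m, then the turn about the tool's z normalised to -1 to 1, where 1 is 45 degrees, then the opening, from 0 (shut) to 1 (fully open). A call has 1 to 20 rows; each row is the pose to reach, as a shift and turn from the pose measured when the call began, along the tool's axes at that moment; what a row does not reach only later rows make up. A row lasts 1/12 s, in which the tool goes at most 41.7 mm and 7.16 degrees, less where a joint would pass 70% of its speed; a pose out of reach is approached as far as the arm can. A call with a number of a shift or a turn outside -1 to 1 is refused whole. A call with a gripper value outside its range is refused whole. The fingers move at their own pace and stop on an object; "force" is the grip in N (left out, the last holds). Time passes only in rows, so rows that repeat a pose let the fingers close. It gives the time, the measured TCP pose, the force and the opening at its end, in the units of the state.
- state(): the state, without advancing time (a new reading comes with each control period).
- camera(name): name is "scene" or "top" or "wrist"; returns a dict with "image" (384x512x3 uint8, blue, green, red), "depth" (384x512 float32, m along the optical axis (not along the pixel's ray), 0 where there is no reading), "intrinsics" (3x3 intrinsics, pixels), "rvec" (rotation vector, rad) and "tvec" (3), from world to camera coordinates, as OpenCV has them. Camera axes: x right, y down, z forward; pixel columns grow to the right and rows downward; lengths in m; the calibration is good to about 2 mm. A picture is of the moment at which its call begins.
- sign_off(): hands the job in, once; it reports no verdict.
The state is a dict: "time": time; "joint_pos": joint angles; "joint_velocities": joint speeds; "tau": joint torques, N m; "tool_pos": TCP position; "eef_rot": TCP orientation; "wrist_force": force on the tool from outside, world axes, zero at the start; "torque": the same for the moment, N m; "gripper_width": finger opening in m.
Only numpy, scipy, OpenCV 4.12 (cv2) and the standard library are available. Lean on these libraries where they do the work, as an engineer would, in place of code of your own. Each camera call takes 0.05 s, during which the arm holds its last target. There are 200 camera calls.

## Working session

There is one attempt and no reset: what is moved stays moved. The work goes in short steps, Python scripts to look and compute and a tool call to move; the robot and the scene stay as the last step left them, time stands still between calls to the robot, and variables do not carry over. Pictures are saved under pics/ and viewed, about 8 in all and at most 12, crops included, and the job is handed in when it is done.

Besides the shell and the picture viewer there is one more tool, called after ">>>" by a JSON object that holds its "name" and its "arguments". jog_arm: Moves the arm, as the interface text tells. Its arguments: {"type":"object","properties":{"deltas":{"type":"array","items":{"type":"array"}},"force":{"type":"number"}},"required":["deltas"]}

```bash
mkdir -p pics; cat > h.py <<'E'
from station import *
import numpy as np, cv2
def grab(n):
    c=camera(n); np.savez(f'/tmp/{n}.npz',**c); return c
def load(n): return dict(np.load(f'/tmp/{n}.npz'))
def deproj(c,u,v,d):
    R,_=cv2.Rodrigues(c['rvec']); p=np.linalg.inv(c['intrinsics'])@np.array([u,v,1.])*d
    return R.T@(p-c['tvec'].ravel())
def plane(c,u,v,z):
    R,_=cv2.Rodrigues(c['rvec']); o=-R.T@c['tvec'].ravel(); r=R.T@np.linalg.inv(c['intrinsics'])@np.array([u,v,1.])
    return o+r*(z-o[2])/r[2]
E
python3 - <<'E'
from h import *
s=state(); print(s)
for n in('top','scene'):
    c=grab(n); cv2.imwrite(f'pics/{n}1.png',cv2.resize(c['image'],(800,600)))
    R,_=cv2.Rodrigues(c['rvec']); print(n,-R.T@c['tvec'].ravel())
E
```

```text
{'time': 0.0, 'joint_pos': array([-1.30689949,  0.38424833,  0.01638997,  1.37117483, -0.00629469,
        1.38819843, -0.04649864]), 'joint_velocities': array([-6.58705155e-04, -1.47020296e-03,  3.66025315e-04, -9.45384133e-05,
        1.06747328e-03, -9.70584722e-04, -8.34723343e-05]), 'tau': array([ 1.08334291e-04, -6.27608728e+01,  8.43879897e-01, -3.71812820e+01,
        1.62684638e-02,  1.47242588e-02, -9.00604476e-06]), 'tool_pos': array([0.20044508, 0.59144585, 0.2302633 ]), 'eef_rot': array([ 1.62646997e-01,  9.86683827e-01, -9.80050905e-04, -1.37227143e-04]), 'wrist_force': array([-0.10829532, -0.21723965, -0.28818943]), 'torque': array([ 0.00437851,  0.01485783, -0.03519162]), 'gripper_width': 0.08508242649481434}
top [ 0.39444106 -0.0081472   0.95122156]
scene [ 1.20203166 -0.20836749  0.8808638 ]
```

View pics/top1.png

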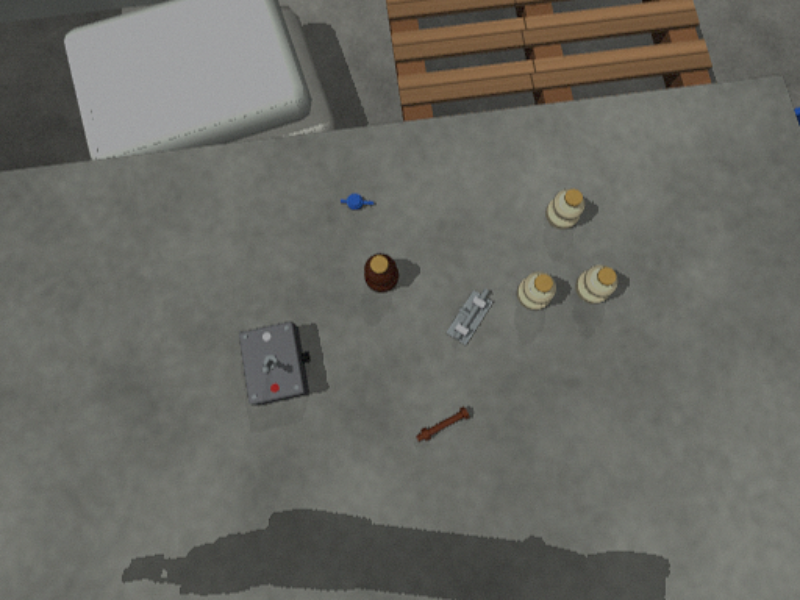

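View pics/scene1.png

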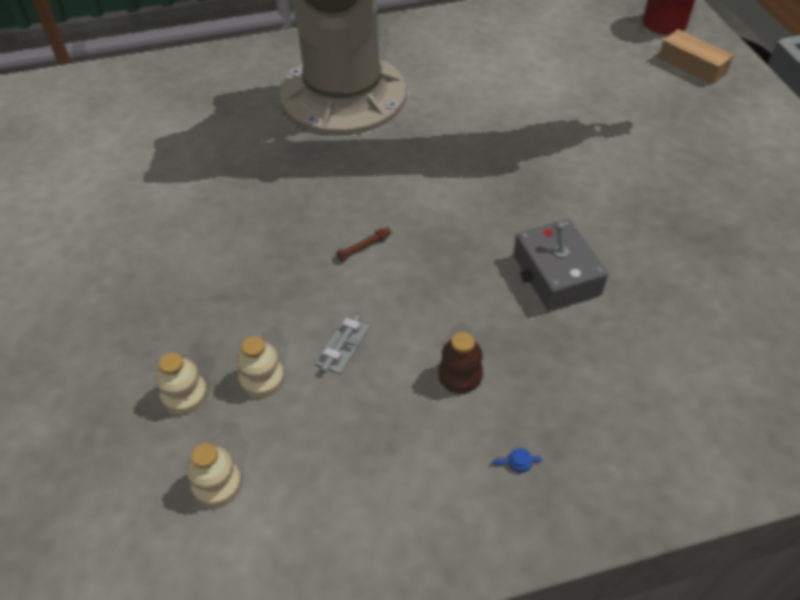

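Top view (800x600): three cream insulators, caps at about (573,197), (543,283) and (606,276). The brown one is at (379,264), and the box is at (272,362) with its red dot at (275,388) and white dot at (266,337). In the scene view the cream caps are at (205,455), (253,346) and (172,363). I'll compute their y values to find the leftmost.

```bash
python3 - <<'E'
from h import *
def blobs(m,amin,amax=1e9):
    n,l,st,ce=cv2.connectedComponentsWithStats(m.astype(np.uint8)); return [(ce[i],st[i,4],l==i) for i in range(1,n) if amin<st[i,4]<amax]
for n in('top','scene'):
    c=load(n); h=cv2.cvtColor(c['image'],cv2.COLOR_BGR2HSV); H,S,V=[h[...,i].astype(int) for i in range(3)]
    print(n)
    for k,m,z in(('cap',(H>12)&(H<22)&(S>150)&(V>120),.08),('red',(( H<6)|(H>174))&(S>180)&(V>120),.05)):
        for ce,a,l in blobs(m,8,600):
            d=np.median(c['depth'][l]); p=plane(c,*ce,z)
            if np.hypot(p[0]-.5,p[1])<.6: print(k,ce.round(1),a,'plane',p.round(4),'depth',deproj(c,*ce,d).round(4))
    m=(S<25)&(V>150)
    for ce,a,l in blobs(m,8,120): print('white',ce.round(1),a,plane(c,*ce,.05).round(4))
t=load('top')['image']; s=load('scene')['image']
a=cv2.resize(t[190:270,140:220],(400,400),interpolation=3); b=cv2.resize(s[130:210,315:395],(400,400),interpolation=3)
d=cv2.resize(t[110:210,320:420],(200,200)); 
cv2.imwrite('pics/box.png',np.hstack([a,b])); cv2.imwrite('pics/cream.png',cv2.resize(t[110:210,310:420],(660,600),interpolation=3))
E
```

```text
top
red [175.5 247.7] 14 plane [0.4813 0.204  0.05  ] depth [0.4813 0.2041 0.0499]
white [199.5  82. ] 19 [0.9273 0.1026 0.05  ]
white [306.3 193. ] 25 [ 0.5749 -0.1406  0.05  ]
white [295.2 210.2] 25 [ 0.5346 -0.1053  0.05  ]
white [170.1 215.1] 18 [0.5649 0.2113 0.05  ]
scene
white [367.8 174.1] 21 [0.5641 0.2097 0.05  ]
white [224.5 206.3] 38 [ 0.5642 -0.1144  0.05  ]
white [212.4 225.4] 38 [ 0.6052 -0.1493  0.05  ]
```

View pics/box.png

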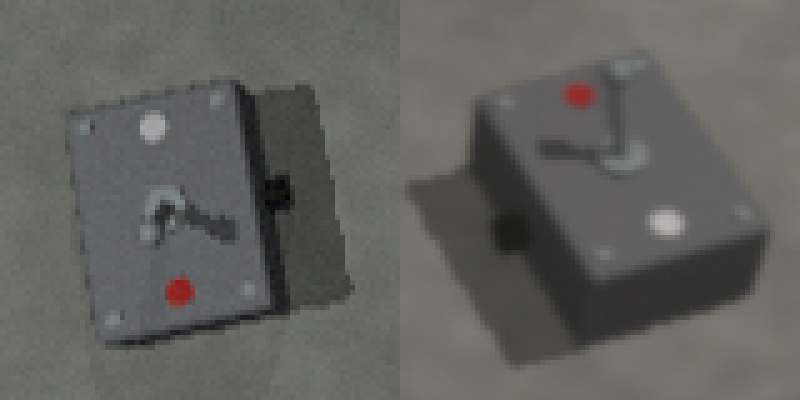

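View pics/cream.png

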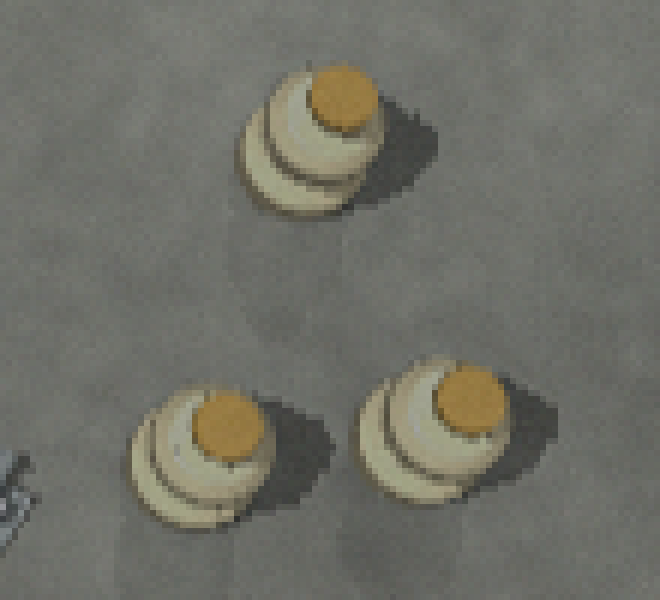

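In the box crop, the red dot is at (179,292), the white dot at (153,127) and the toggle leans to the red side. The two dots measure 84 mm apart, as specified. The creams are the caps at crop (345,98), (228,426) and (472,400). I'll measure these with a looser mask.

```bash
python3 - <<'E'
from h import *
for n in('top','scene'):
    c=load(n); h=cv2.cvtColor(c['image'],cv2.COLOR_BGR2HSV); H,S,V=[h[...,i].astype(int) for i in range(3)]
    k,l,st,ce=cv2.connectedComponentsWithStats(((H>10)&(H<24)&(S>140)&(V>100)).astype(np.uint8))
    for i in range(1,k):
        if 30<st[i,4]<400: print(n,ce[i].round(1),st[i],plane(c,*ce[i],.08).round(4),deproj(c,*ce[i],np.median(c['depth'][l==i])).round(4))
c=load('top')
# box top grey edge direction from depth
d=c['depth']; v,u=np.mgrid[180:280,130:230]; P=np.array([deproj(c,a,b,d[b,a]) for a,b in zip(u.ravel(),v.ravel())])
m=(abs(P[:,2]-.05)<.004); r=cv2.minAreaRect(P[m,:2].astype(np.float32)*1000); print(r)
b=P[(P[:,2]>.078)&(P[:,2]<.1)]; print('ball pts',len(b),b.mean(0) if len(b) else '',b[:,2].max() if len(b) else '')
s=state(); x=np.array([.455,.206,.15]); R=cv2.Rodrigues
from scipy.spatial.transform import Rotation as Q
M=Q.from_quat(s['eef_rot']).as_matrix(); print(M.round(3)); print('shift units',(M.T@(x-s['tool_pos'])/.5).round(3))
E
```

```text
top [366.5 125.9] [362 122  11   9  56] [ 0.7242 -0.3201  0.08  ] [ 0.7244 -0.3203  0.0793]
top [242.5 167.9] [237 163  11  12  51] [0.6548 0.0132 0.08  ] [0.655  0.0132 0.0795]
top [387.6 176.3] [383 172  11  10  65] [ 0.5839 -0.3453  0.08  ] [ 0.5841 -0.3457  0.0788]
top [346.9 180.3] [342 176  11  10  52] [ 0.5873 -0.2422  0.08  ] [ 0.5876 -0.2425  0.0789]
((521.6990356445312, 207.49630737304688), (119.84198760986328, 89.77354431152344), 4.764807224273682)
ball pts 23 [0.50615194 0.20539414 0.09168108] 0.09481544033991718
[[-0.947  0.321 -0.001]
 [ 0.321  0.947 -0.002]
 [-0.    -0.002 -1.   ]]
shift units [-0.73  -0.567  0.162]
```

Cream candidates by cap (top view pixels): (347,180) at y=-0.242, (366,126) at y=-0.320 and (388,176) at y=-0.345. The first is farthest left, so it is the one meant. It is the lower-left one in the enlarged crop, next to the latch. Cap heights come out at 79–80 mm, and the box at 120x90 mm with a 4.8° yaw. Next I move behind the toggle with the fingers shut.

>>> {"name": "jog_arm", "arguments": {"deltas": [[[-0.06,-0.05,0.0],-0.1,0],[[-0.12,-0.1,0.01],-0.2,0],[[-0.18,-0.14,0.02],-0.3,0],[[-0.24,-0.19,0.03],-0.4,0],[[-0.3,-0.23,0.04],-0.52,0],[[-0.36,-0.28,0.06],-0.52,0],[[-0.42,-0.33,0.08],-0.52,0],[[-0.48,-0.37,0.1],-0.52,0],[[-0.54,-0.42,0.12],-0.52,0],[[-0.6,-0.47,0.14],-0.52,0],[[-0.66,-0.51,0.15],-0.52,0],[[-0.71,-0.55,0.16],-0.52,0],[[-0.73,-0.567,0.162],-0.52,0],[[-0.73,-0.567,0.162],-0.52,0],[[-0.73,-0.567,0.162],-0.52,0],[[-0.73,-0.567,0.162],-0.52,0],[[-0.73,-0.567,0.162],-0.52,0],[[-0.73,-0.567,0.162],-0.52,0]]}}

```text
time: 1.6
tool_pos: [0.4544, 0.2071, 0.15]
eef_rot: [-0.042, 0.999, -0.001, -0.0]
wrist_force: [0.6, -0.7, 0.1]
gripper_width: -0.0003
```

>>> {"name": "jog_arm", "arguments": {"deltas": [[[0,-0.01,0.04],0,0],[[0,-0.01,0.08],0,0],[[0,-0.01,0.11],0,0],[[0,-0.01,0.135],0,0],[[0,-0.01,0.14],0,0],[[0,-0.01,0.14],0,0],[[0,-0.01,0.14],0,0]]}}

```text
time: 2.18
tool_pos: [0.455, 0.2026, 0.0806]
eef_rot: [-0.042, 0.999, -0.0, -0.0]
wrist_force: [-0.4, -0.3, -0.3]
gripper_width: -0.0003
```

```bash
python3 - <<'E'
from h import *
c=grab('scene'); cv2.imwrite('pics/s2.png',cv2.resize(c['image'][100:220,290:450],(800,600),interpolation=3)); print(state()['tool_pos'],state()['wrist_force'])
E
```

```text
[0.45530367 0.20263632 0.08090968] [-0.40846017  0.09088387 -0.07670071]
```

View pics/s2.png

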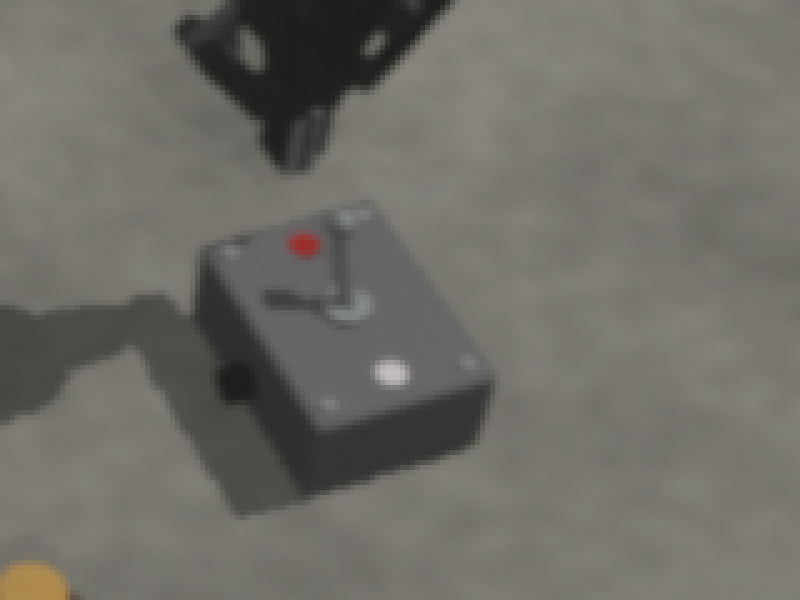

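The crop shows the closed fingertips at (297,170), behind the ball at (345,222), with nothing else nearby. I push towards the white dot.

>>> {"name": "jog_arm", "arguments": {"deltas": [[[-0.02,0,0],0,0],[[-0.04,0,0],0,0],[[-0.05,0,0],0,0],[[-0.06,0,0],0,0],[[-0.07,0,0],0,0],[[-0.08,0,0],0,0],[[-0.09,0,0],0,0],[[-0.1,0,0],0,0],[[-0.11,0,0],0,0],[[-0.12,0,0],0,0],[[-0.12,0,0],0,0]]}}

```text
time: 3.15
tool_pos: [0.516, 0.2077, 0.0808]
eef_rot: [-0.042, 0.999, -0.0, 0.001]
wrist_force: [-0.2, -0.4, -0.2]
gripper_width: -0.0001
```

>>> {"name": "jog_arm", "arguments": {"deltas": [[[-0.005,0,0],0,0],[[-0.01,0,0],0,0],[[-0.01,0,0],0,0]]}}

```text
time: 3.4
tool_pos: [0.5212, 0.2081, 0.0806]
eef_rot: [-0.042, 0.999, -0.0, 0.0]
wrist_force: [-1.7, -0.4, 0.2]
gripper_width: 0.0002
```

Contact force is about 1.7 N. I continue in small steps until the stop.

>>> {"name": "jog_arm", "arguments": {"deltas": [[[-0.004,0,0],0,0],[[-0.008,0,0],0,0],[[-0.008,0,0],0,0]]}}

```text
time: 3.65
tool_pos: [0.5241, 0.2084, 0.0802]
eef_rot: [-0.042, 0.999, -0.001, -0.001]
wrist_force: [-6.6, -0.7, 2.7]
gripper_width: 0.0002
```

```bash
python3 - <<'E'
from h import *
c=grab('scene'); cv2.imwrite('pics/s3.png',cv2.resize(c['image'][100:220,290:450],(800,600),interpolation=3)); print(state()['tool_pos'],state()['wrist_force'])
E
```

```text
[0.5240743  0.20835735 0.08023418] [-5.40151739 -0.18729833  2.49114337]
```

View pics/s3.png

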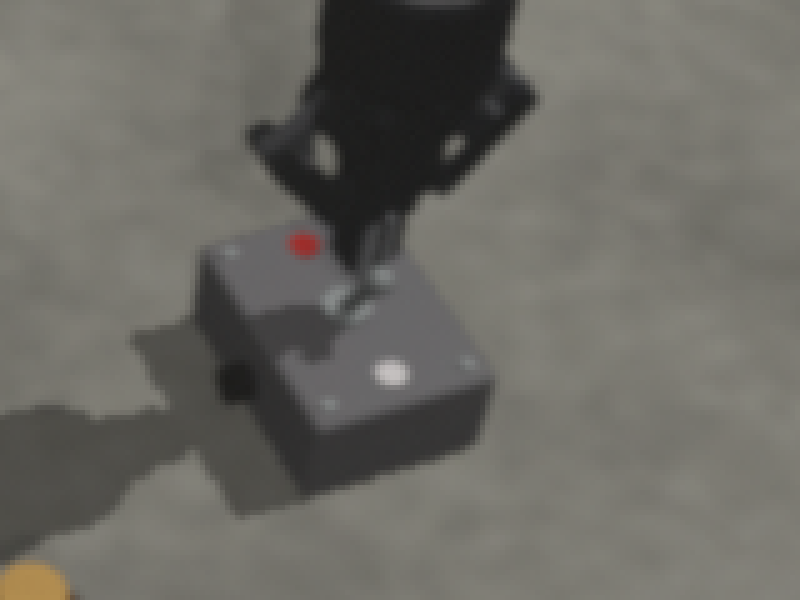

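The ball is now on the white-dot side at (380,278). The force rose from 1.7 N to 6.6 N with the tool lagging, so the stop is reached. One small extra nudge, then I back off and lift.

>>> {"name": "jog_arm", "arguments": {"deltas": [[[-0.006,0,0],0,0],[[-0.006,0,0],0,0]]}}

```text
time: 3.87
tool_pos: [0.5243, 0.2084, 0.0799]
eef_rot: [-0.043, 0.999, -0.001, -0.004]
wrist_force: [-13.3, -2.6, 8.6]
gripper_width: -0.0001
```

>>> {"name": "jog_arm", "arguments": {"deltas": [[[0.02,0,0],0,0],[[0.05,0,0],0,0],[[0.08,0,0],0,0],[[0.1,0,-0.04],0,0],[[0.1,0,-0.1],0,0],[[0.1,0,-0.16],0,0],[[0.1,0,-0.2],0,0],[[0.1,0,-0.2],0,0]]}}

```text
time: 4.53
tool_pos: [0.4783, 0.2055, 0.1857]
eef_rot: [-0.043, 0.999, 0.001, 0.0]
wrist_force: [0.3, 0.1, 0.6]
gripper_width: -0.0001
```

```bash
python3 - <<'E'
from h import *
from scipy.spatial.transform import Rotation as Q
c=grab('scene'); cv2.imwrite('pics/s4.png',cv2.resize(c['image'][100:220,290:450],(800,600),interpolation=3))
# cap by scene view, cream
h=cv2.cvtColor(c['image'],cv2.COLOR_BGR2HSV); H,S,V=[h[...,i].astype(int) for i in range(3)]
k,l,st,ce=cv2.connectedComponentsWithStats(((H>10)&(H<24)&(S>130)&(V>90)).astype(np.uint8))
for i in range(1,k):
    if 30<st[i,4]<400: print(ce[i].round(1),st[i],plane(c,*ce[i],.08).round(4))
s=state(); M=Q.from_quat(s['eef_rot']).as_matrix(); print(s['tool_pos'],s['wrist_force'],'to cap +70mm',(M.T@(np.array([.588,-.242,.15])-s['tool_pos'])/.5).round(4))
E
```

```text
[296. 219.] [289 214  15  11 127] [0.6571 0.0114 0.08  ]
[161.8 221.1] [156 216  13  11 115] [ 0.5889 -0.2457  0.08  ]
[109. 232.] [103 227  13  11 118] [ 0.5866 -0.349   0.08  ]
[130.5 291.1] [124 285  14  13 151] [ 0.7272 -0.323   0.08  ]
[0.47728968 0.20512984 0.18322094] [-0.78745794  0.48395435 -0.39726592] to cap +70mm [-0.1447 -0.9099  0.0654]
```

View pics/s4.png

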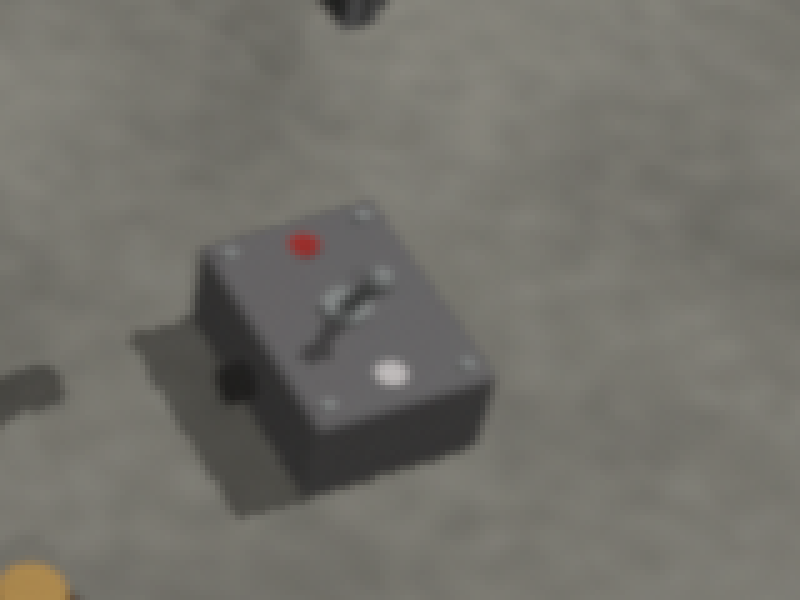

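The toggle ball is at (384,273) and the tool is clear of it. I go above the target cap at (0.588, -0.244).

>>> {"name": "jog_arm", "arguments": {"deltas": [[[-0.01,-0.08,0],0,0],[[-0.02,-0.16,0],0,0],[[-0.04,-0.24,0.0],0,0],[[-0.05,-0.32,0.0],0,0],[[-0.06,-0.4,0.01],0,0],[[-0.08,-0.48,0.02],0,0],[[-0.09,-0.56,0.03],0,0],[[-0.1,-0.64,0.04],0,0],[[-0.12,-0.72,0.05],0,0],[[-0.13,-0.8,0.06],0,0],[[-0.14,-0.87,0.065],0,0],[[-0.144,-0.9,0.065],0,0],[[-0.144,-0.914,0.065],0,0],[[-0.144,-0.914,0.065],0,0],[[-0.144,-0.914,0.065],0,0],[[-0.144,-0.914,0.065],0,0]]}}

```text
time: 5.92
tool_pos: [0.5882, -0.2418, 0.1499]
eef_rot: [-0.044, 0.999, 0.001, -0.001]
wrist_force: [-0.4, 0.3, -0.8]
gripper_width: 0.0001
```

```bash
python3 - <<'E'
from h import *
c=load('scene')
o=np.array([.5217,.2075]);ex=np.array([.9965,.083])
for q in(0,.8,.9,1):
    a=q-.5; p=np.r_[o+ex*.04*np.sin(a),.052+.04*np.cos(a)]
    print(q,(cv2.projectPoints(p[None],c['rvec'],c['tvec'],c['intrinsics'],None)[0].ravel()-[290,100])*5)
s=state(); print(s['tool_pos'],s['eef_rot'],s['wrist_force'])
c=grab('wrist'); cv2.imwrite('pics/w5.png',c['image'])
E
```

```text
0 [338.96249442 216.85113481]
0.8 [373.09167064 259.27055916]
0.9 [376.68892681 267.30737948]
1 [379.99093903 275.70197629]
[ 0.58821561 -0.24179333  0.14992401] [-0.04379598  0.99903947  0.00102112 -0.0010057 ] [-0.40425717  0.28081097 -0.75816772]
```

View pics/w5.png

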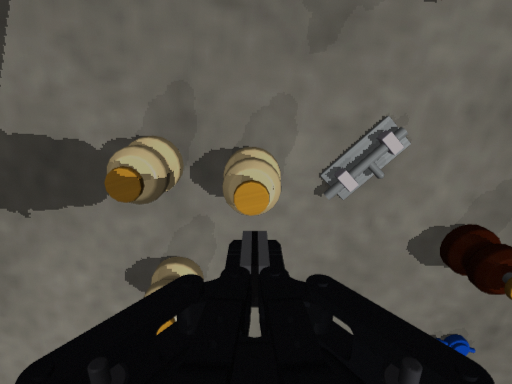

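The wrist view shows the target cap at (252,197), the latch at (368,160), another cream cap at (124,185), and the fingertips at (256,235). I check the cap position from this view.

```bash
python3 - <<'E'
from h import *
c=load('wrist'); h=cv2.cvtColor(c['image'],cv2.COLOR_BGR2HSV); H,S,V=[h[...,i].astype(int) for i in range(3)]
k,l,st,ce=cv2.connectedComponentsWithStats(((H>10)&(H<24)&(S>150)&(V>100)).astype(np.uint8))
for i in range(1,k):
    if st[i,4]>200: print(ce[i].round(1),st[i],plane(c,*ce[i],.08).round(4),deproj(c,*ce[i],np.median(c['depth'][l==i])).round(4))
E
```

```text
[251.1 198.1] [234 182  35  33 928] [ 0.5856 -0.2447  0.08  ] [ 0.5854 -0.2447  0.0807]
```

Three views agree within 3 mm; the mean is (0.587, -0.244). I descend to just above the cap.

>>> {"name": "jog_arm", "arguments": {"deltas": [[[0.002,-0.005,0.03],0,0],[[0.002,-0.005,0.06],0,0],[[0.002,-0.005,0.09],0,0],[[0.002,-0.005,0.11],0,0],[[0.002,-0.005,0.12],0,0],[[0.002,-0.005,0.12],0,0],[[0.002,-0.005,0.12],0,0],[[0.002,-0.005,0.12],0,0]]}}

```text
time: 6.63
tool_pos: [0.588, -0.2442, 0.0912]
eef_rot: [-0.044, 0.999, 0.001, -0.0]
wrist_force: [0.2, -0.6, 0.9]
gripper_width: 0.0001
```

>>> {"name": "jog_arm", "arguments": {"deltas": [[[0,0,0.004],0,0],[[0,0,0.008],0,0],[[0,0,0.012],0,0],[[0,0,0.016],0,0],[[0,0,0.018],0,0],[[0,0,0.018],0,0]]}}

```text
time: 7.13
tool_pos: [0.5878, -0.2442, 0.0818]
eef_rot: [-0.044, 0.999, 0.001, -0.0]
wrist_force: [-0.2, 0.2, 0.3]
gripper_width: 0.0002
```

>>> {"name": "jog_arm", "arguments": {"deltas": [[[0,0,0.003],0,0],[[0,0,0.006],0,0],[[0,0,0.009],0,0],[[0,0,0.011],0,0],[[0,0,0.011],0,0],[[0,0,0.011],0,0]]}}

```text
time: 7.63
tool_pos: [0.5879, -0.2443, 0.0765]
eef_rot: [-0.044, 0.999, 0.001, -0.0]
wrist_force: [0.1, -0.3, 3.6]
gripper_width: 0.0001
```

>>> {"name": "jog_arm", "arguments": {"deltas": [[[0,0,0.002],0,0],[[0,0,0.003],0,0],[[0,0,0.003],0,0],[[0,0,0.003],0,0]]}}

```text
time: 7.97
tool_pos: [0.5879, -0.2442, 0.0751]
eef_rot: [-0.044, 0.999, 0.001, -0.0]
wrist_force: [-1.0, 0.5, 4.0]
gripper_width: -0.0001
```

```bash
python3 - <<'E'
from h import *
for i in range(4):
    c=grab('scene'); s=state(); print(s['tool_pos'],s['wrist_force'])
cv2.imwrite('pics/s6.png',cv2.resize(c['image'][170:290,80:240],(800,600),interpolation=3))
E
```

```text
[ 0.58797965 -0.24426005  0.07507432] [-0.63439406 -0.29848322  3.31753151]
[ 0.58796069 -0.24425642  0.07505656] [-0.57325873  0.31022019  3.96213343]
[ 0.58796294 -0.24426626  0.07506844] [-1.08731013 -0.16474798  3.1513378 ]
[ 0.58796545 -0.24428598  0.07506941] [-1.1107252  -0.28381141  3.23662429]
```

View pics/s6.png

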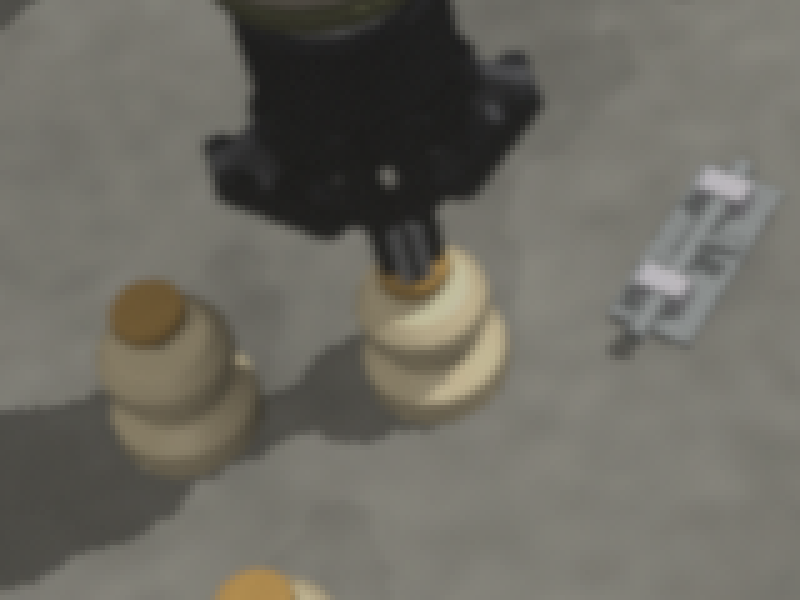

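The fingertips sit on the target cap at (415,275). The force is about 3.4 N, matching the spring at about 5 mm. I withdraw straight up.

>>> {"name": "jog_arm", "arguments": {"deltas": [[[0,0,-0.005],0,0],[[0,0,-0.01],0,0],[[0,0,-0.02],0,0],[[0,0,-0.04],0,0],[[0,0,-0.08],0,0],[[0,0,-0.14],0,0],[[0,0,-0.2],0,0],[[0,0,-0.26],0,0],[[0,0,-0.3],0,0],[[0,0,-0.3],0,0],[[0,0,-0.3],0,0],[[0,0,-0.3],0,0]]}}

```text
time: 9.17
tool_pos: [0.5877, -0.2442, 0.2246]
eef_rot: [-0.044, 0.999, 0.001, -0.001]
wrist_force: [0.1, -0.0, 0.6]
gripper_width: 0.0
```

```bash
python3 - <<'E'
from h import *
b=load('top') # before
c=grab('scene'); s=state(); print(s['time'],s['tool_pos'],s['wrist_force'])
h=cv2.cvtColor(c['image'],cv2.COLOR_BGR2HSV); H,S,V=[h[...,i].astype(int) for i in range(3)]
k,l,st,ce=cv2.connectedComponentsWithStats(((H>10)&(H<24)&(S>130)&(V>90)).astype(np.uint8))
for i in range(1,k):
    if 30<st[i,4]<400: print(ce[i].round(1),st[i,4],plane(c,*ce[i],.08).round(4),deproj(c,*ce[i],np.median(c['depth'][l==i])).round(4))
cv2.imwrite('pics/s7.png',cv2.resize(c['image'][90:330,80:400],(800,600),interpolation=3))
E
```

```text
9.2167 [ 0.5874832  -0.24403001  0.22394204] [0.13007716 0.34890198 0.4977963 ]
[296.  218.9] 123 [0.657  0.0113 0.08  ] [0.6566 0.0115 0.0794]
[161.6 221.3] 107 [ 0.5892 -0.2462  0.08  ] [ 0.5892 -0.2462  0.08  ]
[108.7 230.4] 66 [ 0.5824 -0.3494  0.08  ] [ 0.582  -0.3494  0.0795]
[130.5 291. ] 151 [ 0.7271 -0.3231  0.08  ] [ 0.7272 -0.3231  0.0801]
```

View pics/s7.png

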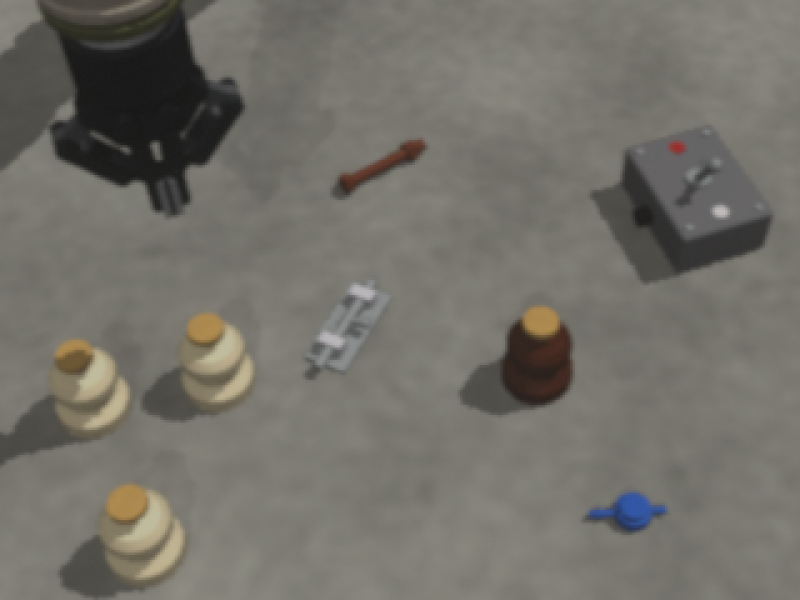

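The cap is back at 80 mm and the cream insulator hasn't moved (162,221 before and after). The toggle is still off at (710,165), and everything else is in place.

```bash
python3 -c "
from station import *
print(sign_off())"
```

```text
the job is handed in; nothing more can be done
None
```

I pushed the toggle over to the white-dot (off) side, then pressed the cap of the leftmost cream insulator and let it spring back. The job is handed in, at about 9.2 s of the 48 s allowed.

- **Toggle:** I pushed it with the fingers shut until it met its stop. The force rose from 1.7 N to 13 N, with only 0.2 mm of movement over the last 7 N. Afterwards the ball showed within about 1 mm of where it should be when off, and it stayed there.
- **Cream cap:** I pressed it about 5 mm; the 3.4 N reading matches the spring at that depth. After I withdrew, the cap top measured 80 mm again and its image had shifted by less than 0.4 pixel, so the insulator did not move.
- **Rest of the scene:** In the last picture nothing else looked moved. One look-alike's cap read 4 mm off, but it was half in the arm's shadow. The arm never came near it, so I take that as a colour-mask error.
- **Disagreement between views:** The views differed by up to 4 mm on the cap's position, so I used a rounded mean and the fingertips landed on the cap.

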